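# Light the microscope stand and hold its offset carrier arm over the pillar

## Task

Get the small microscope ready for a colleague to refit: hook the work lamp over the rail about a hand's width to one side of the white mark, slide it along the rail, still hooked, to the mark and let go of it there. Then grip the offset carrier arm at its balance point, lift it and hold it level with its big bored hub straight above the stand's pillar, about 30 mm clear of the pillar's top, and with the arm pointing out along the stand's base plate. Finish while still holding it there, and leave the other things on the bench where they are.

Things in the scene. Friction and masses are not known exactly. Their poses are not given: they have to be found in the camera images.
- lamp: Battery work lamp with a hanging hook, standing upright on the bench, 150 tall, 0.22 kg. Origin: centre of its underside, z up. Black block 44 (x) x 64 (y) x 36 (z) with a pale lens on its -x face; a steel strip 24 wide (y), 5 thick, rises from it on the -x side (x -18.5 to -13.5), bends over as a roof and ends in a lip on the +x side. Grey grip block on top. Hung on the rail it hangs upright.
- lamp_hook (a point): Point in the hook, 104 above the lamp's underside on its axis, where the rail's axis lies when it hangs. The lip (x 13.5 to 18.5) ends at z = 82, so the hook is open on the lamp's +x side between z = 36 (block top) and z = 82: with the lamp's y along the rail, bring the rail in there, moving the lamp towards its +x, then lower the lamp until the roof rests on the rail.
- lamp_grip (a point): Grip point in the grey grip block, 135 above the lamp's underside, on its axis (31 above lamp_hook). The block is 16 (x) x 24 (y), z = 113 to 151.
- rail: Fixed horizontal dark steel bar, 12 diameter, 320 long along the body's y, on two end posts; bar axis 200 above the bench. Origin on the bench under the bar's middle; x is level across the bar and points away from the robot, to within 0.1 rad.
- mark: White paper band 16 wide around the rail (adds no thickness to speak of): the mark. Origin on the bar's axis at the band's middle; y along the bar, x level across it (same axes as the rail).
- stand: Fixed microscope stand: white base plate 210 x 120 x 14 with an upright steel pillar 24 diameter, its top 130 above the bench (a collar 44 wide, 8 high at its foot). Origin on the bench under the pillar's axis; the plate reaches from x = -40 to x = 170 and y = -60 to 60, so +x points out along the plate from the pillar.
- stand_top (a point): Centre of the pillar's top, 130 above the bench; axes as the stand's.
- carrier: Offset carrier arm, bare cast metal, 243 long, 0.5 to 0.9 kg, lying on the bench on hub and tip. Origin: centre of the big hub's underside; x along the arm to the tip, z up. Hub: 64 diameter, 46 tall, upright bore of 32 diameter right through. Bar: 16 wide (y), 18 tall (z = 14 to 32), hub to tip. Tip boss: 32 diameter, 36 tall, centred at x = 195. A small dark screw in the hub's -y side.
- carrier_bore (a point): Centre of the hub bore at the hub's underside (the carrier's origin).
- carrier_balance (a point): Balance point (centre of mass along the arm): on the bar, 57 from the hub's axis towards the tip, at mid-height of the bar, 23 above the underside; axes as the carrier's.
- phone: Bystander: phone, black slab 74 x 150 x 9.
- driver: Bystander: screwdriver lying on the bench, 140 long, origin on its underside at the middle of its length.
- can: Bystander: drink can, 66 across, 115 tall.
- spray: Bystander: metal bottle, 44 across, 150 tall.
- meter: Bystander: hand meter lying flat, 75 x 150 x 37.
- case: Bystander: flat clear parts case, 110 x 170 x 30.
- dish: Bystander: small steel dish, 72 across, 28 tall.
Things that resemble listed ones, but are neither listed nor needed, are in the scene too. What is shaped like the stand but brown or turquoise is not meant.

How it is judged (in metres and radians):
On the way, in this order (a step that is already met when the one before it is completed fails the run):
1. the lamp is hooked over the rail, at least 50 mm to one side of the mark (x of lamp_hook in the frame of mark between -0.012 and 0.012 m and z of lamp_hook in the frame of mark between -0.012 and 0.016 m and (y of lamp_hook in the frame of mark above 0.05 m or y of lamp_hook in the frame of mark below -0.05 m)), for 0.2 s.
2. the lamp is on its way along the rail, still hooked, 15 to 45 mm from the mark (x of lamp_hook in the frame of mark between -0.012 and 0.012 m and z of lamp_hook in the frame of mark between -0.012 and 0.016 m and (y of lamp_hook in the frame of mark between 0.015 and 0.045 m or y of lamp_hook in the frame of mark between -0.045 and -0.015 m)).
3. the lamp hangs freely from the rail at the mark, let go (x of lamp_hook in the frame of mark between -0.012 and 0.012 m and z of lamp_hook in the frame of mark between -0.008 and 0.008 m and y of lamp_hook in the frame of mark between -0.012 and 0.012 m and contact force between lamp and rail above 0.5 N and contact force between lamp and the fingers below 0.05 N and angle between lamp's own z axis and vertical below 0.25 rad and linear speed of lamp below 0.03 m/s), for 0.2 s.
At the end, for the whole second after the job is handed in: Gripper holds the carrier within 20 mm of its balance point, still, level to 5 deg, along the plate to 15 deg, clear of the stand, bore within 12 mm of the pillar axis, underside 10 to 50 mm above its top; lamp hangs free on the rail within 12 mm of the mark (all of step 3 and angle between carrier's own z axis and vertical below 0.09 rad and horizontal distance between carrier_bore and stand_top below 0.012 m and z of carrier_bore in the frame of stand_top between 0.01 and 0.05 m and angle between the x axis of carrier and the x axis of stand, either way round below 0.26 rad and x of carrier_balance in the frame of stand above 0.03 m and x of the grasp point in the frame of carrier_balance between -0.02 and 0.02 m and contact force between carrier and the fingers above 2 N and contact force between carrier and stand below 0.05 N and linear speed of carrier below 0.02 m/s and angular speed of carrier below 0.15 rad/s); the arm keeps its last pose, push and grip.
It fails at once if a bystander is moved by more than 30 mm (distance of any of phone, driver, can, spray, meter, case, dish from where it was at the start of the episode above 0.03 m).
It also fails if it takes over 66 s, if anything falls off the work surface, if the arm or the gripper's body presses on something with over 40 N, if the wrist force passes 120 N, or if a joint passes its speed limit or range.

## Robot

A 6-joint arm with a two-finger parallel gripper is mounted at the origin on the work surface. World frame = base frame: x ahead of the robot, y to its left, z up, the work surface at z = 0. Lengths are in mm, angles in rad, forces in N, time in s.
With the tool pointing down it reaches from about 350 to 875 mm from the base axis. Payload 4.2 kg.
Tool frame: the origin (TCP) lies on the mounting face of the last link; the fingertips stand 173 mm ahead of it and the grasp point (between the pads) lies grip_point_offset ahead of it (grip_point_offset is the distance from the TCP to the grasp point, in mm); z points along the fingers, y is the line along which they close (so a half turn about z gives the same grasp; the last joint's range is limited). The gripper opens to 85 mm and grips with 20 to 120 N. Pads are 22 mm wide; open, the fingers measure 114 mm over their backs; the gripper's body (76 mm by 85 mm) begins 54 mm behind the grasp point. The pads swing forward as they close: fully open they stand 13 mm farther back than shut.
Start: joints at [1.512, 0.385, 0.008, 0, -1.194, -0.259], TCP at [195.266, 593.693, 404.712] pointing down, gripper open.
Joint ranges: [-3.14, 3.14], [-1.21, 2.06], [-1.07, 1.41], [-3.16, 2.05], [-2.99, -0.16], [-3.1, 3.1]. Speed limits (rad/s): [2.79, 2.79, 3.14, 3.14, 3.14, 3.14].

## Interface

Orientations are given as a unit quaternion [x, y, z, w].
In Python, from bench import read_state, get_image, job_done, recognise, place_of, grip_point_offset gives the robot as it stands. The module is installed in compiled form; this text tells all that it offers.
- The arm moves only by the tool carry_out, never from a script. Its arguments are lists of equal length, an entry for each row: "slide": the shift along the tool's x, y, z in m, a list of three; "roll": the turn about the tool's z in degrees; "claw": the finger opening in m, from 0 to 0.0854. A call has 1 to 8 rows; each row is the pose to reach, as a shift and turn from the pose commanded when the call began, along the tool's axes at that moment; what a row does not reach only later rows make up. A row lasts 1/8 s, in which the tool goes at most 62.5 mm and 10.7 degrees, less where a joint would pass 70% of its speed; a pose out of reach is approached as far as the arm can. A call with a gripper value outside its range is refused whole. The fingers move at their own pace and stop on an object; the grip force is fixed at half the most. Time passes only in rows, so rows that repeat a pose let the fingers close. It gives the time, the measured TCP pose, the force, the opening and the grip force at its end, in the units of the state.
- read_state(): the state, without advancing time (a new reading comes with each control period).
- get_image(name): name is "scene" or "top" or "wrist"; returns a dict with "img" (480x640x3 uint8, red, green, blue), "z_map" (480x640 float32, mm along the optical axis (not along the pixel's ray), 0 where there is no reading), "mtx" (3x3 intrinsics, pixels), "k1" (the pictures are not rectified: a ray, as slopes to the right and down, at radius r is drawn at 1 + k1 r^2 times it, then the intrinsics apply), "world_from_camera" (4x4, takes a point from camera to world coordinates); the wrist camera has in their place "T_tool_cam" (4x4, takes a point from camera to tool coordinates, whose origin is the TCP and whose axes are the flange's). Camera axes: x right, y up, looking along -z (the intrinsics and any distortion apply to the point x, -y, -z); pixel columns grow to the right and rows downward; lengths in mm; the calibration is good to about 2 mm. A picture is of the moment at which its call begins: read the wrist's pose just before it.
- job_done(): hands the job in; it is judged then, once.
Trained networks look in a picture, given as the dict that the camera call returned (one of the last four; its "shot" number tells which), for a name from the list of things; names that differ only in an ending like _2 or _b are one class to them, and where a whole thing is asked for, a point or a joint stands for the part that bears it (a point fixed in the world has none). Each returns a list of dicts, best first, with "conf" (0 to 1); they miss things now and then, are a little off and sometimes report something else, mostly with a low value. They report only what shows in the picture. A call takes as long as a camera call. They do not tell look-alikes from the thing itself.
- recognise(picture, thing): "at" ([column, row] in pixels, amid what is visible of it).
- place_of(picture, thing): "at" ([column, row] in pixels: a listed point, or the origin of a listed thing).
The state is a dict: "clock": time; "joints": joint angles; "joint_vel": joint speeds; "joint_efforts": joint torques, N m; "position": TCP position; "ee_rot": TCP orientation; "contact_force": force on the tool from outside, world axes, zero at the start; "wrist_torque": the same for the moment, N m; "gripper_width": finger opening in mm; "grasp_force": force on a finger pad.
Only numpy, scipy, OpenCV 4.12 (cv2) and the standard library are available. Lean on these libraries where they do the work, as an engineer would, in place of code of your own. Each camera call takes 0.05 s, during which the arm holds its last target. There are 200 camera calls.

## Working session

There is one attempt and no reset: what is moved stays moved. The work goes in short steps, Python scripts to look and compute and a tool call to move; the robot and the scene stay as the last step left them, time stands still between calls to the robot, and variables do not carry over. Pictures are saved under pics/ and viewed, at most 10 in all, crops included, and the job is handed in when it is done.

Besides the shell and the picture viewer there is one more tool, called as a command line: name --pt "numbers of a row" for each row, then --argument value for the rest. carry_out: Moves the arm, as the interface text tells. Its arguments: {"type":"object","properties":{"slide":{"type":"array"},"roll":{"type":"array"},"claw":{"type":"array"}},"required":["slide","roll","claw"]}

```bash
mkdir -p pics
cat > h.py <<'E'
import numpy as np, cv2
from bench import *
from scipy.spatial.transform import Rotation as R
def T_wc(p, st=None):
    if "world_from_camera" in p: return np.array(p["world_from_camera"])
    T=np.eye(4); T[:3,:3]=R.from_quat(st["ee_rot"]).as_matrix(); T[:3,3]=st["position"]
    return T@np.array(p["T_tool_cam"])
def ray(p,uv):
    m=np.array(p["mtx"]); k=p["k1"]
    xd=np.array([(uv[0]-m[0,2])/m[0,0],(uv[1]-m[1,2])/m[1,1]]); x=xd.copy()
    for _ in range(20): x=xd/(1+k*(x@x))
    return np.array([x[0],-x[1],-1.])
def onz(p,uv,z,st=None):
    T=T_wc(p,st); d=T[:3,:3]@ray(p,uv); o=T[:3,3]; return o+d*(z-o[2])/d[2]
def depth(p,uv,st=None):
    z=p["z_map"][int(round(uv[1])),int(round(uv[0]))]
    T=T_wc(p,st); return T[:3,:3]@(ray(p,uv)*z)+T[:3,3]
def cloud(p,st=None,step=1):
    m=np.array(p["mtx"]); v,u=np.mgrid[0:480:step,0:640:step]
    xd=np.stack([(u-m[0,2])/m[0,0],(v-m[1,2])/m[1,1]],-1); x=xd.copy()
    for _ in range(20): x=xd/(1+p["k1"]*(x**2).sum(-1,keepdims=True))
    z=p["z_map"][::step,::step]
    c=np.stack([x[...,0]*z,-x[...,1]*z,-z],-1); T=T_wc(p,st)
    return c@T[:3,:3].T+T[:3,3], z>0
E
cat > a.py <<'E'
from h import *
np.set_printoptions(precision=1,suppress=True)
print(grip_point_offset, read_state())
Z=dict(lamp=0,lamp_grip=135,rail=0,mark=200,stand=0,stand_top=130,carrier=0,carrier_bore=0,carrier_balance=23,phone=0,driver=0,can=0,spray=0,meter=0,case=0,dish=0)
for n in("top","scene"):
    p=get_image(n); cv2.imwrite(f"pics/{n}0.png",p["img"][...,::-1]); print(n,T_wc(p)[:3,3],p["k1"])
    for t,z in Z.items():
        for d in place_of(p,t)[:3]:
            if d["conf"]>.15: print(t,round(d["conf"],2),np.array(d["at"]),onz(p,d["at"],z)[:2])
E
python3 a.py
```

```text
154.70000000000002 {'clock': 0.0, 'joints': array([ 1.5,  0.4,  0. , -0. , -1.2, -0.3]), 'joint_vel': array([ 0.,  0., -0., -0.,  0.,  0.]), 'joint_efforts': array([  0. , -39.2,  18.8,   4.2,  -0. ,   0. ]), 'position': array([195.2, 593.5, 403.6]), 'ee_rot': array([ 1. , -0.2, -0. ,  0. ]), 'contact_force': array([-0.4, -0.6,  0.9]), 'wrist_torque': array([0., 0., 0.]), 'grasp_force': 0.0, 'gripper_width': 85.09270616884254}
top [ 322.    25.5 1835.4] 0.0382990851267115
lamp 0.71 [262.4 243.3] [455.6 204.5]
lamp_grip 0.86 [255.2 240.1] [455. 213.]
lamp_grip 0.72 [249.8 173.1] [657.1 234.2]
mark 0.45 [249.5 172.6] [645.7 227.2]
stand 0.97 [426.5 335.2] [ 171.9 -322.5]
stand 0.76 [204.8 341.1] [143.  378.6]
stand 0.71 [347.6 231.7] [497.3 -69.2]
stand_top 0.94 [352.6 228.2] [495.7 -77.4]
stand_top 0.94 [430.7 343.4] [ 159.  -310.1]
stand_top 0.76 [193.8 348.5] [133.9 384.9]
carrier 0.55 [190.3 242.5] [454.6 435.7]
carrier_bore 0.74 [260.9 241. ] [462.9 209.5]
carrier_bore 0.67 [417.4 248.3] [ 447.2 -294.1]
carrier_balance 0.64 [432.8 248.4] [ 446.1 -338.8]
carrier_balance 0.3 [352.3 
[... 589 characters left out ...]
93 [494.2 238.1] [120.9 383.9]
stand 0.91 [296.1 266.5] [476.8 -77.4]
stand_top 0.77 [507.8 211.1] [126.7 383.3]
stand_top 0.69 [276.5 134.9] [ 163.3 -319.1]
stand_top 0.63 [291.6 246.6] [499.8 -70.5]
carrier 0.73 [242.3 233.5] [ 451.5 -272.7]
carrier 0.23 [263.7 375.4] [782.8   8.1]
carrier_bore 0.62 [240.7 228.6] [ 438.7 -286.9]
carrier_balance 0.72 [219.9 224.3] [ 467.1 -336.4]
phone 0.63 [156.6 258.4] [ 638.4 -438.3]
driver 0.58 [350.7 289.8] [472.4  89. ]
can 0.95 [263.3 374.7] [781.8   6.3]
spray 0.85 [221.1 353.2] [ 784.6 -114.8]
spray 0.18 [159.  255.2] [ 626.6 -439.3]
meter 0.68 [175.7 309. ] [ 740.1 -290.6]
case 0.61 [473.4 341.3] [461.7 428.1]
dish 0.74 [344.9 250.2] [364.   17.8]
```

View pics/top0.png

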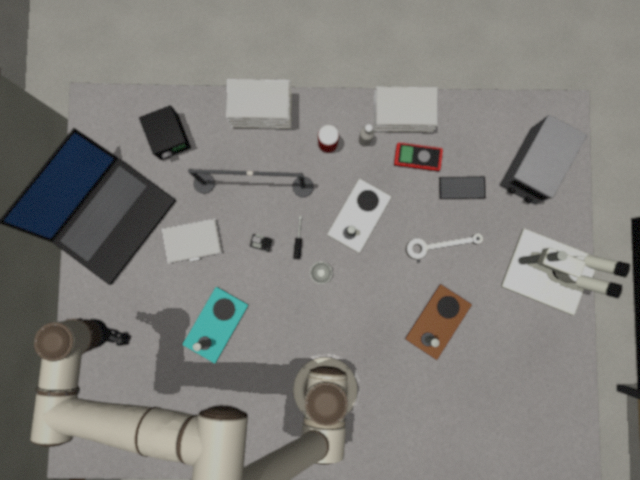

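View pics/scene0.png

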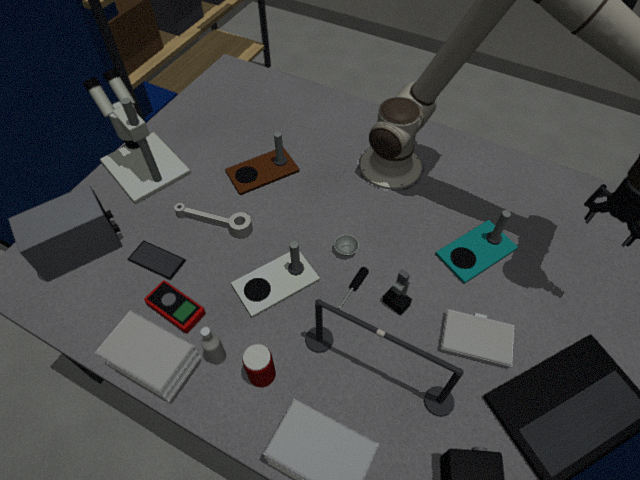

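The top view shows the white stand (pillar at about 351,231, plate pointing up-right), the lamp (261,242), the rail with its mark (250,173), and the carrier (hub 417,248, tip 478,239). The scene view shows the same layout. The brown and turquoise stands are decoys.

```bash
cat > go.py <<'E'
import sys
from h import *
# go.py x y z [yaw of tool y axis, deg]: prints slide (m), roll (deg), for the tool TCP
st=read_state(); M=R.from_quat(st["ee_rot"]).as_matrix(); v=[float(a) for a in sys.argv[1:]]
ya=np.degrees(np.arctan2(M[1,1],M[0,1]))
print("pos",np.round(st["position"],1),"tool y yaw",round(ya,1),"J",np.round(st["joints"],2),"F",np.round(st["contact_force"],1),"w",round(st["gripper_width"],1),"gf",round(st["grasp_force"],1))
print("z axis",np.round(M[:,2],4))
if v:
    print("slide",np.round(M.T@(np.array(v[:3])-st["position"])/1000,4))
    if len(v)>3:
        d=(v[3]-ya+90)%180-90; print("roll",round(-d,1),"(half-turn alt",round(-d-180*np.sign(-d),1),")")
E
python3 go.py 430 200 450
```

```text
pos [195.3 593.7 404.7] tool y yaw -108.2 J [ 1.51  0.38  0.01 -0.   -1.19 -0.26] F [-0.6 -0.4  0.7] w 85.2 gf 0.0
z axis [-0.  0. -1.]
slide [ 0.346   0.3006 -0.0453]
```

carry_out --pt "0.043 0.038 -0.006" --pt "0.087 0.075 -0.012" --pt "0.13 0.113 -0.018" --pt "0.173 0.15 -0.023" --pt "0.216 0.188 -0.028" --pt "0.26 0.226 -0.034" --pt "0.303 0.263 -0.04" --pt "0.346 0.3 -0.045" --roll '[0, 0, 0, 0, 0, 0, 0, 0]' --claw '[0.085, 0.085, 0.085, 0.085, 0.085, 0.085, 0.085, 0.085]'

```text
clock: 2.7
position: [430.7, 198.8, 450.4]
ee_rot: [0.987, -0.158, 0.0, -0.001]
contact_force: [1.0, 0.2, -0.4]
gripper_width: 84.9
grasp_force: 0.0
```

```bash
cat > b.py <<'E'
from h import *
np.set_printoptions(precision=1,suppress=True)
st=read_state(); p=get_image("wrist"); cv2.imwrite("pics/w1.png",p["img"][...,::-1]); print(st["position"])
for t,z in dict(lamp=0,lamp_grip=135,lamp_hook=104).items():
    for d in place_of(p,t)[:3]: print(t,round(d["conf"],2),np.array(d["at"]),onz(p,d["at"],z,st))
P,ok=cloud(p,st)
ok&=(abs(P[...,0]-456)<90)&(abs(P[...,1]-209)<70)
def rect(lo,hi):
    q=P[ok&(P[...,2]>lo)&(P[...,2]<hi)]
    if len(q)>30:
        r=cv2.minAreaRect(q[:,:2].astype(np.float32)); print(lo,hi,len(q),q.mean(0),np.array(r[0]),np.array(r[1]),r[2])
rect(140,165); rect(25,45)
q=P[ok]; print(np.histogram(q[:,2],bins=range(-10,180,10)))
E
python3 b.py
```

```text
[430.7 198.8 450.4]
lamp 0.81 [302.8 189.4] [458. 211.   0.]
lamp_grip 0.8 [295.5 207. ] [459.  210.6 135. ]
lamp_hook 0.93 [295.4 203.5] [457.8 213.2 104. ]
140 165 671 [458.5 211.5 150.5] [457.8 212. ] [24.  16.3] 75.26667022705078
25 45 1310 [461.1 206.7  35.7] [457.4 212.9] [63.1 45.4] 75.04960632324219
(array([5196, 9798,   29,   35, 1288,    5,    7,    3,    2,   22,   30,
        303,  175,   45,   55,  105,  566,    0]), array([-10,   0,  10,  20,  30,  40,  50,  60,  70,  80,  90, 100, 110,
       120, 130, 140, 150, 160, 170]))
```

View pics/w1.png

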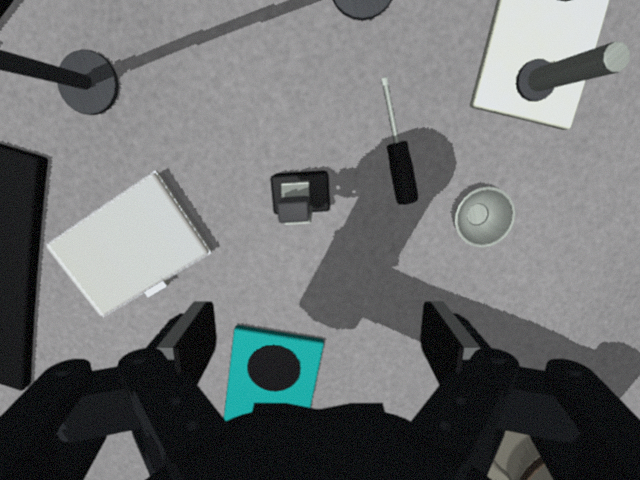

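The wrist view shows the lamp upright at (298,195), with its long side roughly horizontal in the image. The rail posts are at upper left. Next I need to know which side its hook opens on, and the exact rail line.

```bash
cat > c.py <<'E'
from h import *
np.set_printoptions(precision=1,suppress=True)
c=np.array([457.7,212.3]); a=np.radians(-15); ex=np.array([np.cos(a),np.sin(a)]); ey=np.array([-ex[1],ex[0]])
st=read_state()
for n in("wrist","scene","top"):
    p=get_image(n); P,ok=cloud(p,st); x=(P[...,:2]-c)@ex; y=(P[...,:2]-c)@ey; z=P[...,2]
    k=ok&(abs(x)<35)&(abs(y)<16)&(z>45)&(z<107)
    print(n,k.sum()); 
    for lo,hi in((45,60),(60,80),(80,107)):
        j=k&(z>lo)&(z<hi); print(lo,hi,j.sum(), np.percentile(x[j],[10,50,90]) if j.sum() else"")
    if n!="wrist":
        k=ok&(z>185)&(z<215)&(P[...,0]>580)&(P[...,0]<720)&(P[...,1]>30)&(P[...,1]<420)
        q=P[k]; 
        if len(q)>20:
            l=cv2.fitLine(q[:,:2].astype(np.float32),cv2.DIST_HUBER,0,.01,.01).ravel(); print("rail n",len(q),"dir",l[:2]*np.sign(l[1]),"yaw",np.degrees(np.arctan2(l[1],l[0])),"pt",l[2:],"y range",q[:,1].min(),q[:,1].max(),"zmax",np.percentile(q[:,2],95))
        g=p["img"].min(-1).astype(int); j=k&(g>130); 
        if j.any(): print("white",j.sum(),np.median(P[j],0))
    if n=="scene": cv2.imwrite("pics/lampcrop.png",cv2.resize(p["img"][230:350,300:480,::-1],None,fx=4,fy=4,interpolation=2))
E
python3 c.py
```

```text
wrist 182
45 60 4 [-13.5 -13.4 -13.3]
60 80 9 [-15.3 -13.7 -13.4]
80 107 169 [-17.7  17.7  18.7]
scene 97
45 60 17 [-19.  -17.  -15.2]
60 80 19 [-18.9 -17.  -15.2]
80 107 61 [-17.7  14.7  15.9]
rail n 1020 dir [0. 1.] yaw 88.85435 pt [646.4 251.3] y range 74.4209565743219 409.8476444822514 zmax 209.1189859645899
white 21 [644.2 229.7 207.4]
top 2
45 60 0 
60 80 1 [12.6 12.6 12.6]
80 107 1 [14.8 14.8 14.8]
rail n 493 dir [0. 1.] yaw 89.07789 pt [643.3 238.9] y range 72.37836006154583 405.218700203673 zmax 210.20198214550965
white 27 [643.8 227.7 204.3]
```

View pics/lampcrop.png

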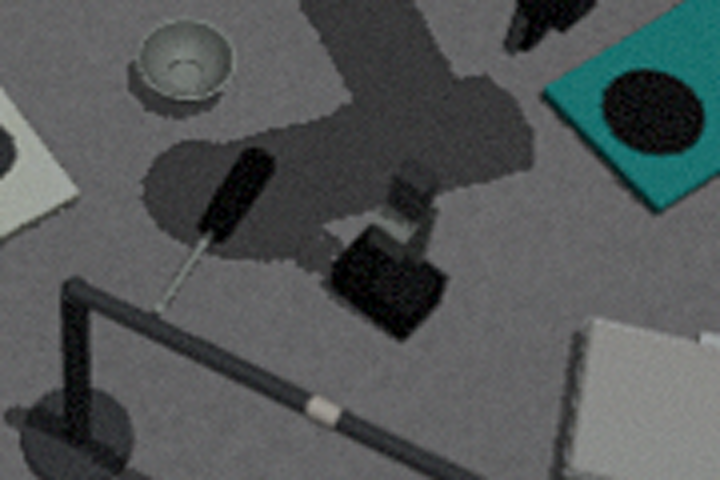

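The hook strip sits at local x of about -17, so the lamp's +x has yaw -15° and the opening faces the rail. In the crop the white mark is at about (322,410) on the bar, and the bystanders are clear of the path.

```bash
python3 go.py 457.7 212.3 292 75
```

```text
pos [429.8 201.3 449.6] tool y yaw -108.1 J [ 0.78  0.09 -0.27 -0.   -1.21  0.47] F [ 0.4  0.2 -0.2] w 85.2 gf 0.0
z axis [-2.e-04  0.e+00 -1.e+00]
slide [ 0.0231 -0.0191  0.1576]
roll -3.1 (half-turn alt 176.9 )
```

carry_out --pt "0.023 -0.019 0.02" --pt "0.023 -0.019 0.06" --pt "0.023 -0.019 0.1" --pt "0.023 -0.019 0.13" --pt "0.023 -0.019 0.15" --pt "0.023 -0.019 0.157" --pt "0.023 -0.019 0.157" --pt "0.023 -0.019 0.157" --roll '[-3, -3, -3, -3, -3, -3, -3, -3]' --claw '[0.085, 0.085, 0.085, 0.085, 0.085, 0.085, 0.085, 0.01]'

```text
clock: 4.05
position: [458.1, 212.0, 293.7]
ee_rot: [0.991, -0.132, 0.001, -0.001]
contact_force: [1.1, -1.3, -0.6]
gripper_width: 69.5
grasp_force: 0.0
```

carry_out --pt "0 0 0" --pt "0 0 0" --pt "0 0 0" --pt "0 0 0" --pt "0 0 0" --roll '[0, 0, 0, 0, 0]' --claw '[0.01, 0.01, 0.01, 0.01, 0.01]'

```text
clock: 4.68
position: [458.2, 211.4, 293.3]
ee_rot: [0.991, -0.132, 0.0, -0.0]
contact_force: [-0.3, -0.8, 4.3]
gripper_width: 22.9
grasp_force: 59.4
```

```bash
python3 go.py 535 130 440 89
```

```text
pos [458.2 211.4 293.3] tool y yaw -105.2 J [ 0.75  0.3  -0.44  0.   -0.83  0.55] F [-0.3 -0.8  4.3] w 22.9 gf 59.4
z axis [ 9.e-04  2.e-04 -1.e+00]
slide [ 0.0956  0.0584 -0.1467]
roll -14.2 (half-turn alt 165.8 )
```

carry_out --pt "0 0 -0.03" --pt "0 0 -0.08" --pt "0 0 -0.13" --pt "0.025 0.01 -0.141" --pt "0.06 0.026 -0.141" --pt "0.09 0.039 -0.141" --pt "0.096 0.042 -0.141" --pt "0.096 0.042 -0.141" --roll '[0, 0, -4, -10, -14, -14, -14, -14]' --claw '[0.01, 0.01, 0.01, 0.01, 0.01, 0.01, 0.01, 0.01]'

```text
clock: 5.68
position: [539.4, 145.6, 432.5]
ee_rot: [1.0, -0.011, -0.001, 0.0]
contact_force: [-1.1, 0.4, -1.1]
gripper_width: 23.5
grasp_force: 59.4
```

```bash
cat > d.py <<'E'
from h import *
np.set_printoptions(precision=1,suppress=True)
st=read_state(); print(st["position"])
for n in("scene","wrist"):
    p=get_image(n); cv2.imwrite(f"pics/{n}2.png",p["img"][...,::-1])
    for t,z in dict(mark=200,lamp_grip=st["position"][2]-157,lamp_hook=st["position"][2]-188).items():
        for d in place_of(p,t)[:2]: print(n,t,round(d["conf"],2),np.array(d["at"]),onz(p,d["at"],z,st))
    P,ok=cloud(p,st); z=P[...,2]
    k=ok&(z>185)&(z<215)&(P[...,0]>615)&(P[...,0]<680)&(P[...,1]>100)&(P[...,1]<380)
    q=P[k]
    if len(q)>20:
        l=cv2.fitLine(q[:,:2].astype(np.float32),cv2.DIST_HUBER,0,.01,.01).ravel(); print("rail",len(q),"yaw",np.degrees(np.arctan(l[1]/l[0])),"pt",l[2:],"zmax",np.percentile(q[:,2],95),"x@229",l[2]+l[0]/l[1]*(229-l[3]), "y",q[:,1].min(),q[:,1].max())
    g=p["img"].min(-1).astype(int); j=k&(g>110)
    if j.any(): print("white",j.sum(),np.median(P[j],0))
E
python3 d.py
```

```text
[539.4 145.6 432.5]
scene mark 0.4 [379.4 332.2] [642.7 227.1 200. ]
scene lamp_grip 0.71 [366.6 257.8] [535.1 141.4 275.5]
scene lamp_hook 0.96 [369.2 266. ] [531.9 148.8 244.5]
scene lamp_hook 0.33 [262.8 373.8] [843.   73.3 244.5]
rail 813 yaw 88.83794 pt [646.1 245.2] zmax 209.24518541767242 x@229 645.76025 y 100.04147127675694 379.6531689756948
white 35 [644.3 229.8 207.6]
wrist mark 0.73 [163.   80.9] [646.8 227.5 200. ]
wrist lamp_grip 0.67 [317.9 327.1] [539.8 146.2 275.5]
wrist lamp_grip 0.18 [421.1 341.3] [532.1 104.1 275.5]
wrist lamp_hook 0.86 [318.6 299. ] [538.  146.  244.5]
rail 9574 yaw 88.7322 pt [645.4 206.3] zmax 205.65026803186018 x@229 645.948 y 100.08402449333877 325.07909002400686
white 944 [647.1 228.8 204.3]
```

carry_out --pt "0.03 0 0" --pt "0.065 0 0" --pt "0.09 0 0" --pt "0.105 0 0" --pt "0.105 0 0" --pt "0.105 0 0.015" --pt "0.105 0 0.03" --pt "0.105 0 0.038" --roll '[0, 0, 0, 0, 0, 0, 0, 0]' --claw '[0.01, 0.01, 0.01, 0.01, 0.01, 0.01, 0.01, 0.01]'

```text
clock: 7.08
position: [643.8, 143.5, 393.8]
ee_rot: [1.0, -0.01, -0.001, 0.0]
contact_force: [-0.4, -0.4, -2.4]
gripper_width: 22.9
grasp_force: 59.5
```

```bash
python3 d.py; python3 go.py
```

```text
[643.8 143.5 393.8]
scene mark 0.61 [346.7 304.1] [615.6 138.  200. ]
scene mark 0.42 [381.2 332.9] [642.4 231.1 200. ]
scene lamp_grip 0.73 [347.6 305.8] [636.6 148.7 236.8]
scene lamp_grip 0.54 [240.9 229.3] [ 574.6 -155.4  236.8]
scene lamp_hook 0.95 [345.1 312.6] [638.2 145.1 205.8]
scene lamp_hook 0.53 [380.  333.2] [646.9 229.7 205.8]
rail 855 yaw 89.693214 pt [647.1 248.8] zmax 210.70160108761775 x@229 647.02606 y 100.09517396970529 379.96154866236157
white 32 [644.7 229.2 207.7]
wrist mark 0.58 [152.6 289.5] [646.3 228.1 200. ]
wrist lamp_hook 0.56 [319.5 299.9] [641.8 143.3 205.8]
rail 9791 yaw -89.65054 pt [648.5 209.3] zmax 210.92704912877673 x@229 648.4217 y 100.00531428439544 313.4815971014977
white 1273 [649.  226.9 204.4]
pos [644.7 143.6 396.4] tool y yaw -91.2 J [ 0.46  0.45  0.09  0.   -1.21  1.09] F [-0.8  0.1 -0.8] w 23.0 gf 59.4
z axis [ 1.2e-03  5.0e-04 -1.0e+00]
```

View pics/wrist2.png

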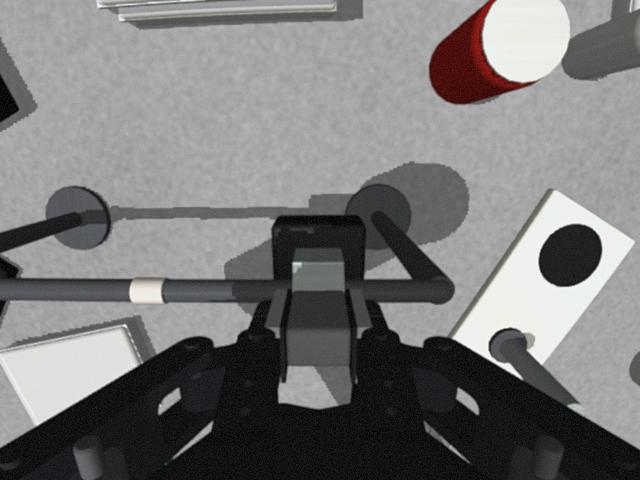

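The lamp's hook is over the rail at about (320,290), and the white band is at (148,290), 85 mm away. Next I slide it along.

carry_out --pt "0 0 0.003" --pt "0 0 0.003" --pt "0 -0.015 0.003" --pt "0 -0.03 0.003" --pt "0 -0.045 0.003" --pt "0 -0.06 0.003" --pt "0 -0.075 0.003" --pt "0 -0.085 0.003" --roll '[0, 0, 0, 0, 0, 0, 0, 0]' --claw '[0.01, 0.01, 0.01, 0.01, 0.01, 0.01, 0.01, 0.01]'

```text
clock: 8.48
position: [646.3, 229.8, 392.6]
ee_rot: [1.0, -0.01, -0.0, 0.0]
contact_force: [0.4, 0.2, -2.3]
gripper_width: 23.1
grasp_force: 59.5
```

```bash
python3 d.py; python3 go.py
```

```text
[646.3 229.8 392.6]
scene lamp_grip 0.89 [383.3 321.8] [634.8 228.3 235.6]
scene lamp_hook 0.95 [381.9 332.5] [643.1 232.4 204.6]
rail 835 yaw 89.03026 pt [647.  246.9] zmax 210.07613665315267 x@229 646.7357 y 100.46134852814808 379.9203863905222
wrist lamp_grip 0.97 [318.6 326. ] [647.5 230.1 235.6]
wrist lamp_hook 0.83 [316.3 298.7] [645.5 231.3 204.6]
rail 13066 yaw 88.871864 pt [650.3 240.3] zmax 208.9897890190225 x@229 650.09937 y 100.0191344977166 379.9398238721203
white 1643 [658.  230.6 207.8]
pos [646.4 228.  392.8] tool y yaw -91.2 J [ 0.57  0.5   0.16  0.   -1.23  0.97] F [-0.9 -0.2 -1.9] w 22.9 gf 59.4
z axis [ 0.e+00 -1.e-04 -1.e+00]
```

View pics/wrist2.png

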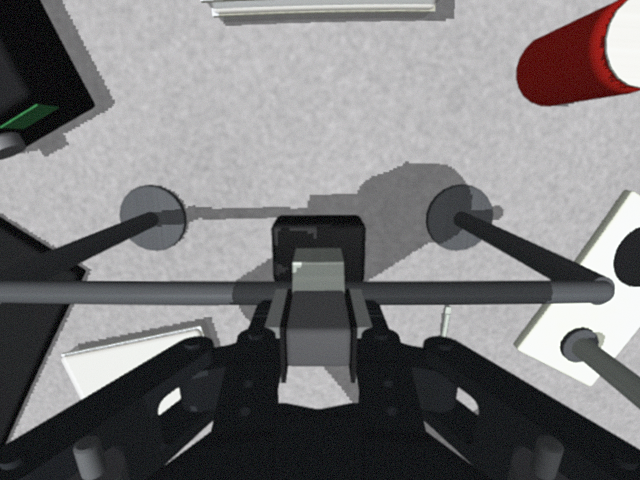

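The white band is now fully hidden under the 24 mm strip, so the lamp is centred on the mark to within about 4 mm. I'll lower it onto the rail.

carry_out --pt "0 0 0.002" --pt "0 0 0.003" --pt "0 0 0.003" --roll '[0, 0, 0]' --claw '[0.01, 0.01, 0.01]'

```text
clock: 9.25
position: [646.4, 228.4, 389.6]
ee_rot: [1.0, -0.011, -0.0, 0.0]
contact_force: [0.4, 0.6, -2.5]
gripper_width: 23.3
grasp_force: 59.5
```

carry_out --pt "0 0 0.001" --pt "0 0 0.002" --pt "0 0 0.002" --roll '[0, 0, 0]' --claw '[0.01, 0.01, 0.01]'

```text
clock: 9.62
position: [646.4, 228.5, 389.3]
ee_rot: [1.0, -0.01, 0.001, -0.0]
contact_force: [-1.8, 0.2, 4.6]
gripper_width: 23.3
grasp_force: 60.3
```

Contact shows as a 4.6 N upward force. I'll open, wait, then rise straight up.

carry_out --pt "0 0 0" --pt "0 0 0" --pt "0 0 0" --pt "0 0 0" --pt "0 0 -0.01" --pt "0 0 -0.03" --pt "0 0 -0.07" --pt "0 0 -0.11" --roll '[0, 0, 0, 0, 0, 0, 0, 0]' --claw '[0.04, 0.06, 0.06, 0.06, 0.06, 0.06, 0.06, 0.085]'

```text
clock: 10.62
position: [646.3, 228.4, 499.7]
ee_rot: [1.0, -0.011, 0.0, 0.0]
contact_force: [1.2, 0.3, 0.7]
gripper_width: 75.9
grasp_force: 0.0
```

```bash
cat > e.py <<'E'
from h import *
np.set_printoptions(precision=1,suppress=True)
st=read_state()
for n in("scene","wrist"):
    p=get_image(n); cv2.imwrite(f"pics/{n}3.png",p["img"][...,::-1])
    for t,z in dict(lamp_grip=231,lamp_hook=200).items():
        for d in place_of(p,t)[:1]: print(n,t,round(d["conf"],2),np.array(d["at"]),onz(p,d["at"],z,st))
p=get_image("top"); ds={}
for t,z in dict(carrier_bore=46,carrier_balance=32,stand_top=130).items():
    for d in place_of(p,t)[:3]: print(t,round(d["conf"],2),np.array(d["at"]),onz(p,d["at"],z))
P,ok=cloud(p); z=P[...,2]; q=P[ok&(z>12)&(z<60)&(abs(P[...,0]-455)<70)&(P[...,1]<-240)&(P[...,1]>-540)]
r=cv2.minAreaRect(q[:,:2].astype(np.float32)); print("carrier",len(q),r,cv2.boxPoints(r))
E
python3 e.py; python3 go.py 470 -330 390
```

```text
scene lamp_grip 0.56 [381.7 323.9] [638.3 226.8 231. ]
scene lamp_hook 0.97 [382.5 332.9] [641.2 233.5 200. ]
wrist lamp_grip 0.56 [320.3 250.4] [646.4 227.5 231. ]
wrist lamp_hook 0.62 [323.3 237. ] [648.3 224.9 200. ]
carrier_bore 0.71 [416.5 247.9] [ 445.3 -283.2   46. ]
carrier_balance 0.71 [328.6 139.8] [789.7  -3.2  32. ]
carrier_balance 0.7 [431.8 245.3] [ 455.2 -333.9   32. ]
stand_top 0.84 [194.2 344.7] [144.9 384.2 130. ]
stand_top 0.82 [353.1 228.2] [495.7 -78.9 130. ]
stand_top 0.79 [432.9 343.2] [ 159.7 -316.5  130. ]
carrier 654 ((453.56500244140625, -377.89990234375), (270.150390625, 105.76101684570312), 89.33081817626953) [[ 399.1 -512.3]
 [ 504.9 -513.6]
 [ 508.  -243.5]
 [ 402.3 -242.2]]
pos [646.5 228.6 496.5] tool y yaw -91.2 J [ 0.58  0.45  0.34 -0.   -1.46  0.97] F [ 0.6  1.  -0.5] w 84.9 gf 0.0
z axis [-0.0018 -0.0011 -1.    ]
slide [-0.1644  0.5621  0.1075]
```

View pics/wrist3.png

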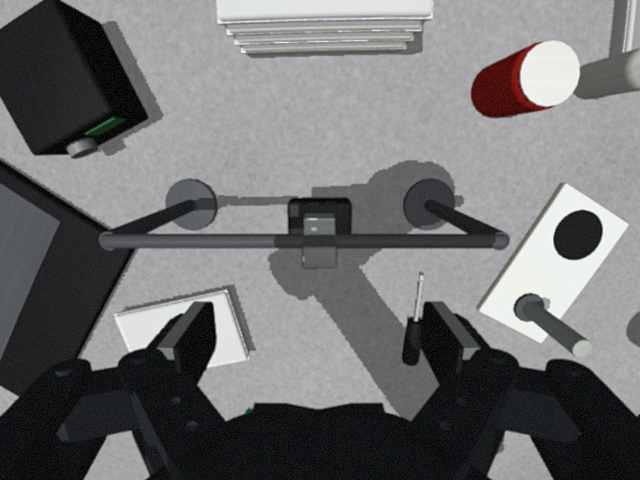

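The lamp hangs freely on the rail at (320,240), centred on the mark. Next I go towards the carrier, looking at the stand on the way.

carry_out --pt "-0.03 0.043 0" --pt "-0.06 0.09 0" --pt "-0.09 0.14 0" --pt "-0.12 0.19 0" --pt "-0.15 0.24 0" --pt "-0.18 0.29 0" --pt "-0.209 0.343 0.0" --pt "-0.209 0.343 0.0" --roll '[0, 0, 0, 0, 0, 0, 0, 0]' --claw '[0.085, 0.085, 0.085, 0.085, 0.085, 0.085, 0.085, 0.085]'

```text
clock: 12.12
position: [428.0, -112.4, 498.1]
ee_rot: [1.0, -0.013, 0.0, 0.0]
contact_force: [0.3, 0.5, 0.6]
gripper_width: 84.9
grasp_force: 0.0
```

```bash
cat > f.py <<'E'
from h import *
np.set_printoptions(precision=1,suppress=True)
st=read_state(); p=get_image("wrist"); cv2.imwrite("pics/w4.png",p["img"][...,::-1]); print(st["position"])
for t,z in dict(stand=0,stand_top=130).items():
    for d in place_of(p,t)[:2]: print(t,round(d["conf"],2),np.array(d["at"]),onz(p,d["at"],z,st))
P,ok=cloud(p,st); z=P[...,2]; ok&=(abs(P[...,0]-540)<170)&(abs(P[...,1]+110)<130)
k=ok&(z>120)&(z<140); q=P[k]; print("top",len(q),cv2.minEnclosingCircle(q[:,:2].astype(np.float32)) if len(q)>5 else "",np.median(q,0))
k=(ok&(z>9)&(z<19)).astype(np.uint8); k=cv2.morphologyEx(k,cv2.MORPH_OPEN,np.ones((7,7),np.uint8))
n,L,s,c=cv2.connectedComponentsWithStats(k); i=1+np.argmax(s[1:,4]); q=P[L==i]
r=cv2.minAreaRect(q[:,:2].astype(np.float32)); print("plate",len(q),r)
E
python3 f.py; python3 go.py 420 -330 480
```

```text
[ 428.  -112.4  498.1]
stand 0.57 [281.7 150.1] [496.8 -66.3   0. ]
stand 0.46 [271.6 155.9] [489.9 -52.8   0. ]
stand_top 0.71 [272.7 156.3] [491.8 -70.8 130. ]
top 529 ((494.8133544921875, -69.62877655029297), 12.087815284729004) [495.  -70.1 130.1]
plate 16202 ((552.0391235351562, -100.87028503417969), (121.1960678100586, 211.1001434326172), 61.12455749511719)
pos [ 430.4 -109.8  497.6] tool y yaw -91.2 J [ 0.12  0.01 -0.24 -0.   -1.32  1.43] F [-0.3  1.  -0.3] w 85.0 gf 0.0
z axis [ 1.e-04  1.e-04 -1.e+00]
slide [-0.0058  0.2203  0.0176]
```

carry_out --pt "0 0.04 0" --pt "0 0.09 0.01" --pt "0 0.14 0.015" --pt "0 0.19 0.018" --pt "-0.006 0.22 0.018" --pt "-0.006 0.22 0.018" --roll '[0, 0, 0, 0, 0, 0]' --claw '[0.085, 0.085, 0.085, 0.085, 0.085, 0.085]'

```text
clock: 13.02
position: [420.7, -330.7, 478.4]
ee_rot: [1.0, -0.011, -0.001, -0.0]
contact_force: [-0.2, 0.4, 0.1]
gripper_width: 85.4
grasp_force: 0.0
```

```bash
cat > g.py <<'E'
from h import *
np.set_printoptions(precision=1,suppress=True)
for i in range(3):
    st=read_state(); p=get_image("wrist"); print(st["position"])
    P,ok=cloud(p,st); z=P[...,2]; ok&=(abs(P[...,0]-455)<90)&(P[...,1]<-230)&(P[...,1]>-560)
    k=(ok&(z>40)&(z<52)); q=P[k]; c,r=cv2.minEnclosingCircle(q[:,:2].astype(np.float32)); print("hub",len(q),c,r)
    k=(ok&(z>33)&(z<39)&(P[...,1]<-400)); q2=P[k]; c2,r2=cv2.minEnclosingCircle(q2[:,:2].astype(np.float32)); print("tip",len(q2),c2,r2)
    d=np.array(c2)-c; print("len",np.hypot(*d),"yaw",np.degrees(np.arctan2(d[1],d[0])),"balance",c+d/np.hypot(*d)*57)
for t,zz in dict(carrier_bore=46,carrier_balance=32).items():
    for d in place_of(p,t)[:2]: print(t,round(d["conf"],2),np.array(d["at"]),onz(p,d["at"],zz,st))
cv2.imwrite("pics/w5.png",p["img"][...,::-1])
E
python3 g.py; python3 go.py
```

```text
[ 420.7 -330.7  478.4]
hub 1852 (445.8143310546875, -281.3689270019531) 32.09929275512695
tip 686 (472.51495361328125, -444.17266845703125) 45.390865325927734
len 164.97873037694407 yaw -80.68612384904735 balance [ 455.  -337.6]
[ 420.7 -329.8  478.7]
hub 1856 (445.9302673339844, -281.5977783203125) 31.96468162536621
tip 679 (475.1055603027344, -444.288330078125) 44.269412994384766
len 165.28585345114644 yaw -79.83321530125126 balance [ 456.  -337.7]
[ 420.5 -329.2  479.1]
hub 1846 (445.8877868652344, -281.51654052734375) 31.958805084228516
tip 667 (472.4989929199219, -444.79595947265625) 44.987003326416016
len 165.43374788356792 yaw -80.74334653444042 balance [ 455.1 -337.8]
carrier_bore 0.93 [282.5 185.6] [ 449.4 -288.1   46. ]
carrier_balance 0.64 [ 65.9 248.8] [375.9  -4.3  32. ]
carrier_balance 0.63 [326.6 179.8] [ 453.7 -338.7   32. ]
pos [ 420.2 -328.7  479.8] tool y yaw -91.1 J [-0.36  0.18 -0.09 -0.   -1.3   1.91] F [-1.4 -0.8  0.9] w 85.3 gf 0.0
z axis [ 2.e-04  1.e-04 -1.e+00]
```

View pics/w5.png

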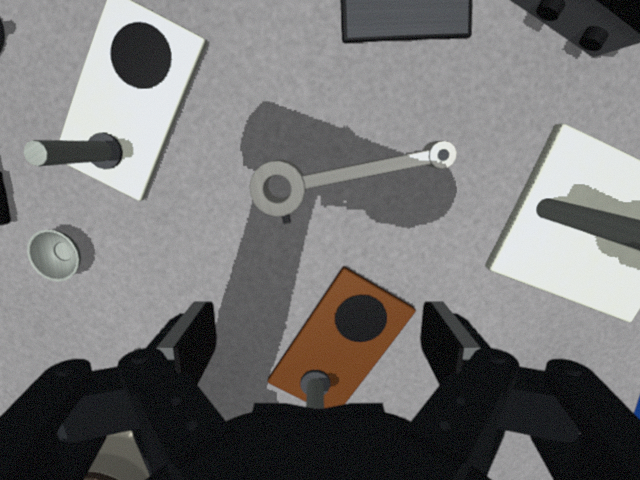

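The carrier's hub is at (277,187) and its tip boss at (443,154). The screw is at (286,218) on the hub's -y side, which confirms that x points to the tip. The nearby objects leave enough clearance.

```bash
cat > k.py <<'E'
from h import *
st=read_state(); p=get_image("wrist")
P,ok=cloud(p,st); z=P[...,2]; ok&=(abs(P[...,0]-455)<90)&(P[...,1]<-230)&(P[...,1]>-560)
q=P[ok&(z>40)&(z<52)]; c=np.array(cv2.minEnclosingCircle(q[:,:2].astype(np.float32))[0])
b=P[ok&(z>25)&(z<39)&(np.hypot(*(np.moveaxis(P[...,:2]-c,-1,0)))>40)&(np.hypot(*(np.moveaxis(P[...,:2]-c,-1,0)))<160)]
l=cv2.fitLine(b[:,:2].astype(np.float32),cv2.DIST_HUBER,0,.01,.01).ravel(); print("bar",len(b),np.degrees(np.arctan(l[1]/l[0])),np.percentile(b[:,2],50))
t=onz(p,(443,154),36,st)[:2]; d=t-c; print(c,t,np.hypot(*d),np.degrees(np.arctan2(d[1],d[0]))); print("bal",c+57*d/np.hypot(*d))
E
python3 k.py; python3 go.py 455.8 -337.7 181 11
```

```text
bar 1482 -78.70277 31.993804809440604
[ 445.85510254 -281.43511963] [ 481.51005379 -472.99457098] 194.8494263511301 -79.45619557070873
bal [ 456.28537303 -337.47269147]
pos [ 420.  -328.8  479.9] tool y yaw -91.1 J [-0.36  0.18 -0.09 -0.   -1.3   1.91] F [-0.1 -0.2  1. ] w 85.2 gf 0.0
z axis [ 4.e-04 -0.e+00 -1.e+00]
slide [0.0358 0.0083 0.2989]
roll 77.9 (half-turn alt -102.1 )
```

carry_out --pt "0.01 0.002 0.02" --pt "0.02 0.004 0.04" --pt "0.03 0.006 0.06" --pt "0.036 0.008 0.08" --pt "0.036 0.008 0.1" --pt "0.036 0.008 0.12" --pt "0.036 0.008 0.14" --pt "0.036 0.008 0.16" --roll '[10, 20, 30, 40, 50, 60, 70, 78]' --claw '[0.085, 0.085, 0.085, 0.085, 0.085, 0.085, 0.085, 0.085]'

```text
clock: 14.32
position: [455.8, -337.8, 319.5]
ee_rot: [0.769, -0.639, 0.0, -0.0]
contact_force: [0.1, -0.5, 0.8]
gripper_width: 85.2
grasp_force: 0.0
```

```bash
python3 go.py 456.1 -337.6 181 10.8; python3 k.py
```

```text
pos [ 455.8 -337.8  319.5] tool y yaw -169.4 J [-0.35  0.36 -0.26  0.   -0.95  0.54] F [ 0.1 -0.5  0.8] w 85.2 gf 0.0
z axis [ 8.e-04 -3.e-04 -1.e+00]
slide [-0.0002 -0.0003  0.1385]
roll -0.2 (half-turn alt 179.8 )
bar 3616 -78.85176 32.189208815265204
[ 446.18878174 -281.49645996] [ 382.71623306 -417.2323042 ] 149.84319753180986 -115.0616454159058
bal [ 422.04397347 -333.13005594]
```

Hub and bar are confirmed from close by. I'll descend and grip.

carry_out --pt "0 0 0.04" --pt "0 0 0.08" --pt "0 0 0.11" --pt "0 0 0.13" --pt "0 0 0.138" --pt "0 0 0.138" --pt "0 0 0.138" --pt "0 0 0.138" --roll '[0, 0, 0, 0, 0, 0, 0, 0]' --claw '[0.085, 0.085, 0.085, 0.085, 0.085, 0.085, 0.005, 0.005]'

```text
clock: 15.38
position: [455.7, -338.7, 182.7]
ee_rot: [0.771, -0.637, 0.001, -0.0]
contact_force: [0.7, -0.6, -0.1]
gripper_width: 51.2
grasp_force: 0.0
```

carry_out --pt "0 0 0" --pt "0 0 0" --pt "0 0 0" --pt "0 0 0" --pt "0 0 0" --pt "0 0 0" --roll '[0, 0, 0, 0, 0, 0]' --claw '[0.005, 0.005, 0.005, 0.005, 0.005, 0.005]'

```text
clock: 16.12
position: [455.3, -338.6, 182.2]
ee_rot: [0.771, -0.637, 0.0, 0.0]
contact_force: [-2.2, 0.7, 5.9]
gripper_width: 14.7
grasp_force: 61.1
```

carry_out --pt "0 0 -0.005" --pt "0 0 -0.02" --pt "0 0 -0.045" --pt "0 0 -0.08" --pt "0 0 -0.12" --pt "0 0 -0.16" --pt "0 0 -0.19" --pt "0 0 -0.19" --roll '[0, 0, 0, 0, 0, 0, 0, 0]' --claw '[0.005, 0.005, 0.005, 0.005, 0.005, 0.005, 0.005, 0.005]'

```text
clock: 17.12
position: [455.4, -338.6, 374.1]
ee_rot: [0.77, -0.637, 0.003, -0.001]
contact_force: [0.9, -0.6, -8.6]
gripper_width: 14.8
grasp_force: 59.4
```

```bash
cat > m.py <<'E'
from h import *
np.set_printoptions(precision=2,suppress=True)
st=read_state(); p=get_image("wrist"); cv2.imwrite("pics/w6.png",p["img"][...,::-1])
M=R.from_quat(st["ee_rot"]).as_matrix(); print(st["position"],"torque",st["wrist_torque"],"F",st["contact_force"])
P,ok=cloud(p,st); L=(P-st["position"])@M  # tool coords
k=ok&(L[...,2]<175)&(L[...,2]>100)&(abs(L[...,1])<38)&(abs(L[...,0])<100); q=L[k]
if len(q)>50:
    top=np.percentile(q[:,2],5); print("n",len(q),"x",q[:,0].min(),q[:,0].max(),"y",q[:,1].min(),q[:,1].max(),"z pct",np.percentile(q[:,2],[2,10,50,90]))
    s=q[abs(q[:,0])>20]; A=np.c_[s[:,0],s[:,1],np.ones(len(s))]
    h=q[(q[:,2]<np.percentile(q[:,2],40)+6)]
    A=np.c_[h[:,:2],np.ones(len(h))]; c=np.linalg.lstsq(A,h[:,2],rcond=None)[0]; print("plane slopes deg",np.degrees(c[:2]),len(h))
for t in("carrier_bore","carrier_balance"):
    for d in place_of(p,t)[:1]: print(t,d["conf"],d["at"],onz(p,d["at"],(st["position"][2]-182)+(46 if "bore" in t else 32),st))
E
python3 m.py; python3 go.py
```

```text
[ 455.44 -338.58  374.14] torque [-0.04 -0.   -0.01] F [ 0.88 -0.57 -8.58]
n 34329 x -29.620194027769937 99.99291789408926 y -37.993343822285674 37.997065039094934 z pct [101.45 107.31 146.79 150.85]
plane slopes deg [-2.81 -2.73] 14987
carrier_balance 0.56 [315.4, 330.3] [ 459.04 -339.85  224.14]
pos [ 454.5 -338.1  369.3] tool y yaw -169.3 J [-0.35  0.31 -0.19 -0.   -1.07  0.54] F [-0.3  0.3 -8.2] w 14.7 gf 59.3
z axis [-0.004   0.0029 -1.    ]
```

View pics/w6.png

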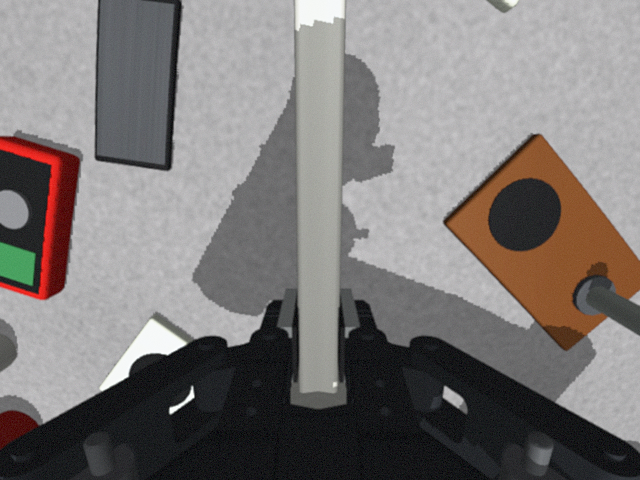

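The carrier is held level: the bar runs straight up the picture at column 320, the hub is behind the gripper, and the wrist torque is near zero. I'll carry it to the stand, turning by -50.

carry_out --pt "-0.02 -0.012 0" --pt "-0.055 -0.033 0" --pt "-0.092 -0.056 0" --pt "-0.13 -0.079 0" --pt "-0.165 -0.1 0" --pt "-0.195 -0.118 0" --pt "-0.215 -0.13 0" --pt "-0.22 -0.133 0" --roll '[-5, -13, -21, -29, -37, -44, -49, -50]' --claw '[0.005, 0.005, 0.005, 0.005, 0.005, 0.005, 0.005, 0.005]'

```text
clock: 18.27
position: [544.9, -96.2, 369.4]
ee_rot: [0.968, -0.251, -0.002, 0.0]
contact_force: [0.2, 0.0, -7.7]
gripper_width: 14.8
grasp_force: 59.4
```

```bash
cat > n.py <<'E'
from h import *
np.set_printoptions(precision=1,suppress=True)
st=read_state(); pos=st["position"]; u0=pos[2]-182; print(pos,"tau",st["wrist_torque"])
for n in("top","scene"):
    p=get_image(n); P,ok=cloud(p); z=P[...,2]
    k=ok&(z>u0+36)&(z<u0+56)&(abs(P[...,0]-495)<60)&(abs(P[...,1]+70)<60); q=P[k]
    print(n,len(q),cv2.minEnclosingCircle(q[:,:2].astype(np.float32)) if len(q)>9 else "")
    for t,zz in dict(carrier_bore=u0,stand_top=130).items():
        for d in place_of(p,t)[:2]: print(t,round(d["conf"],2),np.array(d["at"]),onz(p,d["at"],zz))
p=get_image("scene"); cv2.imwrite("pics/s7.png",cv2.resize(p["img"][150:300,200:400,::-1],None,fx=4,fy=4,interpolation=2))
st=read_state(); p=get_image("wrist"); P,ok=cloud(p,st); M=R.from_quat(st["ee_rot"]).as_matrix(); L=(P-st["position"])@M
k=ok&(abs(L[...,1])<6)&(L[...,0]>25)&(L[...,0]<110)&(L[...,2]>125)&(L[...,2]<175); q=L[k]
c=np.polyfit(q[:,0],q[:,2],1); print("bar",len(q),"slope deg",np.degrees(c[0]),"z at 0",c[1])
q=P[ok&(P[...,2]>9)&(P[...,2]<19)&(abs(L[...,1])<90)]
E
python3 n.py; python3 go.py 545.3 -97.5 342 61.1
```

```text
[544.9 -96.2 369.4] tau [-0.1 -0.  -0. ]
top 305 ((492.59100341796875, -68.72245025634766), 32.081729888916016)
carrier_bore 0.62 [352.8 228.1] [490.1 -74.5 187.4]
stand_top 0.89 [348.7 227.4] [497.9 -65.7 130. ]
stand_top 0.88 [430.8 338.6] [ 172.9 -310.4  130. ]
scene 432 ((506.77685546875, -83.09589385986328), 51.816497802734375)
carrier_bore 0.83 [289.9 228.4] [488.3 -78.4 187.4]
carrier_bore 0.65 [295.1 245.3] [526.  -42.2 187.4]
stand_top 0.84 [507.5 212.9] [133.3 384.2 130. ]
stand_top 0.79 [291.8 244.8] [494.8 -72.8 130. ]
bar 9480 slope deg 0.02758344222494186 z at 0 150.02042034115584
pos [544.5 -98.3 371.6] tool y yaw -119.3 J [ 0.11  0.29 -0.22  0.   -1.06  0.95] F [ 0.5 -0.3 -7.4] w 15.2 gf 59.4
z axis [-3.e-04 -0.e+00 -1.e+00]
slide [ 0.0003 -0.0011  0.0296]
roll -0.4 (half-turn alt 179.6 )
```

View pics/s7.png

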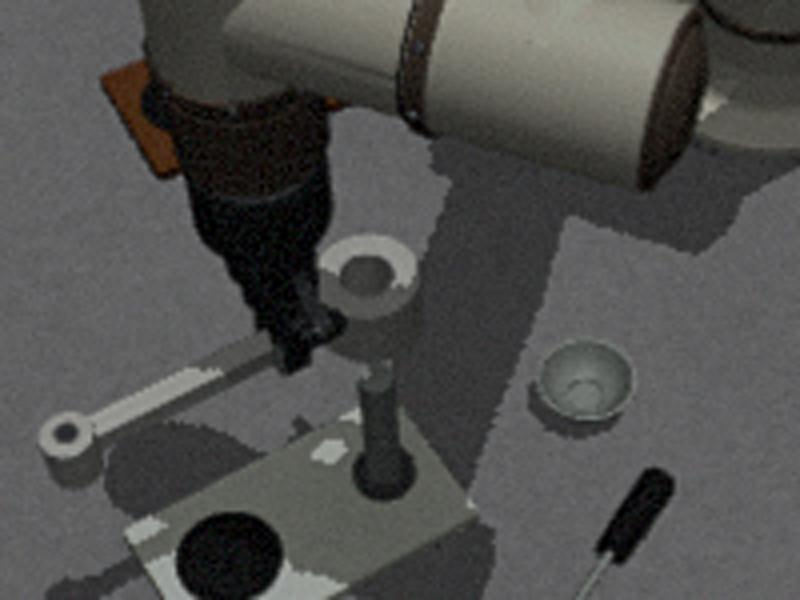

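The hub is above the pillar (crop, 370,270 over 378,375), the arm points along the plate, and it is level. I'll lower it by 29 mm and settle.

carry_out --pt "0 0 0.006" --pt "0 0 0.015" --pt "0 0 0.024" --pt "0 0 0.029" --pt "0 0 0.029" --pt "0 0 0.029" --pt "0 0 0.029" --pt "0 0 0.029" --roll '[0, 0, 0, 0, 0, 0, 0, 0]' --claw '[0.005, 0.005, 0.005, 0.005, 0.005, 0.005, 0.005, 0.005]'

```text
clock: 19.68
position: [544.9, -97.6, 343.0]
ee_rot: [0.968, -0.252, 0.0, -0.0]
contact_force: [0.4, 0.2, -8.4]
gripper_width: 14.9
grasp_force: 59.4
```

```bash
python3 n.py
python3 - <<'E'
from h import *
p=get_image("scene"); P,ok=cloud(p)
for t,z in dict(lamp_hook=200,lamp_grip=231).items():
    for d in place_of(p,t)[:1]: print(t,d["conf"],onz(p,d["at"],z))
E
python3 go.py 545.3 -97.5 342 61.1
```

```text
[544.9 -97.6 343. ] tau [-0. -0.  0.]
top 292 ((499.20654296875, -81.42356872558594), 43.909637451171875)
carrier_bore 0.71 [349.2 227.9] [493.3 -65.5 161. ]
carrier_bore 0.17 [357.8 211.5] [542.3 -90.3 161. ]
stand_top 0.92 [198.3 346.9] [138.7 372.  130. ]
stand_top 0.8 [351.4 231.4] [486.  -73.9 130. ]
scene 407 ((509.33404541015625, -79.38356018066406), 50.57817077636719)
carrier_bore 0.84 [293.1 237. ] [491.  -69.4 161. ]
stand_top 0.88 [295.9 246.5] [494.5 -61.1 130. ]
stand_top 0.79 [274.6 136.9] [ 173.7 -319.5  130. ]
bar 9481 slope deg 0.03624614515135894 z at 0 149.9996314477243
lamp_hook 0.71 [635.13253046 226.01889689 200.        ]
lamp_grip 0.73 [636.52691208 230.23707632 231.        ]
pos [544.8 -97.6 342.7] tool y yaw -119.2 J [ 0.12  0.32 -0.26  0.   -0.99  0.95] F [-0.7  0.7 -8.6] w 14.8 gf 59.4
z axis [-0. -0. -1.]
slide [ 0.0004 -0.0003  0.0007]
roll -0.3 (half-turn alt 179.7 )
```

Everything is in place, so I'm handing in.

```bash
python3 -c "from bench import *; print(job_done())"
```

```text
the job is handed in; nothing more can be done
None
```

I handed the job in (no verdict came back) with the lamp hanging free on the rail at the mark and the carrier held level, its hub about 30 mm above the white stand's pillar and its arm pointing out along the base plate.

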